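# Unlock the specimen cabinet

### The job

Unlock the small steel specimen cabinet: take the key from its wooden stand, push it fully home in the keyhole in the cabinet's top, then turn it clockwise (seen from above) until the drawer springs open by itself. Leave the key in the lock, let go of it, and leave the small stoppered glass bottle at the back of the table standing where it is.

Things in the scene. Friction and masses are not known exactly. Their poses are not given: they have to be found in the camera images.
- key: steel key, 104 mm long, about 90 g, standing upright in its stand, tip 12 mm above the table. Origin: centre of its tip; z up the shaft to the handle, x along the width of bit and handle, y across their thickness; the same turned half round. Bit at z 0 to 12 mm: 26 mm wide (x), 8 mm thick (y), its lowest 2 mm stepped in to 22 x 5 mm. Above it a round shaft of 8 mm.
- key_grip (a point): centre of the key's handle, 83 mm above the tip, axes as the key's. The handle is a flat plate at 62 to 104 mm above the tip, 62 mm wide (x) with rounded ends, 10 mm thick (y): grip it across its thickness from above
- key_collar (a point): underside of the key's round collar, 32 mm above the tip: 20 mm in diameter, 4 mm thick; the stop that lands on the keyhole plate when the key is fully home
- key_stand: fixed wooden block, 70 x 60 x 44 mm (x, y, z), with a slot of 30 x 12 mm in its top (long side along x) that holds the key upright, collar on the top. Origin: centre of its underside. It may stand left or right of the cabinet
- cabinet: fixed grey steel specimen cabinet, 170 x 150 x 85 mm (x, y, z), one drawer in the face that looks along its -x, the keyhole in the middle of its top. Origin: centre of its underside
- keyhole (a point): centre of the keyhole's mouth, 87 mm above the table, in a steel plate of 62 x 40 mm on the cabinet's top. Axes as the cabinet's. A slot 30 mm long (x), 12 mm wide (y) and 12 mm deep: 2 mm clear of the bit all round; inside it the key cannot turn. Fully home (tip 32 mm below the mouth, collar on the plate) the bit is below the slot and the key turns
- lock_rotor (a point): point on the lock's axis 32 mm below the keyhole's mouth, where the tip stands when home. The key turns clockwise only (from above): 0.16 rad of play, then it takes along the rotor (0.03 to 0.07 N m); the bolt frees the drawer at about 1.0 rad of key turn, the stop is at about 1.5 rad. The rotor stays where it is left; a turned key cannot be drawn out
- drawer (a joint): travel of the sprung drawer, m: 0 shut (about 1 mm while it leans on the bolt), 0.05 fully open. Freed, its spring pushes it out by itself along the cabinet's -x; while the bolt holds it, it cannot be pulled open.
- drawer_front (a point): centre of the drawer's front face, 41 mm above the work surface
- weighing_bottle: bystander: small stoppered glass bottle, 38 mm across, 70 mm tall, at the back of the table, origin at the centre of its underside
Things that resemble listed ones, but are neither listed nor needed, are in the scene too. Several things have the shape of the key; the one meant has the colours described above.

How it is judged (in metres and radians):
On the way, in this order (a step that is already met when the one before it is completed fails the run):
1. the key is fully home in the keyhole, the drawer still shut (x of key in the frame of keyhole between -0.006 and 0.006 m and y of key in the frame of keyhole between -0.006 and 0.006 m and z of key in the frame of keyhole below -0.028 m and angle between key's own z axis and vertical below 0.2 rad and value of joint drawer below 0.01 m), for 0.1 s.
2. the key, still home, has been turned and the drawer has sprung open (x of key in the frame of keyhole between -0.006 and 0.006 m and y of key in the frame of keyhole between -0.006 and 0.006 m and z of key in the frame of keyhole below -0.028 m and angle between key's own z axis and vertical below 0.2 rad and value of joint drawer above 0.03 m), for 0.2 s.
At the end, for the whole second after the job is handed in: The drawer stands at least 30 mm open; the released key rests in the keyhole, upright within 0.2 rad, its axis within 6 mm of the keyhole's centre and its tip at least 28 mm below the keyhole's mouth (32 mm is fully home) (all of step 2 and linear speed of key below 0.02 m/s); the robot touches nothing.
It fails at once if the weighing bottle is pushed more than 30 mm away or tipped over (distance of weighing_bottle from where it was at the start of the episode above 0.03 m or angle between weighing_bottle's own z axis and vertical above 0.5 rad).
It also fails if it takes over 45 s, if anything falls off the work surface, if the arm or the gripper's body presses on something with over 40 N, if the wrist force passes 120 N, or if a joint passes its speed limit or range.

### The arm

A 7-joint arm with a two-finger parallel gripper is mounted at the origin on the work surface; the furniture and walls round the work are solid. World frame = base frame: x ahead of the robot, y to its left, z up, the work surface at z = 0. Lengths are in mm, angles in degrees, forces in N, time in s.
With the tool pointing down it reaches from about 400 to 750 mm from the base axis. Payload 19.5 kg.
Tool frame: the origin (TCP) lies between the finger pads; the fingertips stand tips_ahead ahead of it and the grasp point (between the pads) lies 5 mm behind it (tips_ahead is the distance from the TCP to the fingertips, in mm); z points along the fingers, y is the line along which they close (so a half turn about z gives the same grasp; the last joint's range is limited). The gripper opens to 85 mm and grips with 20 to 120 N. Pads are 22 mm wide; open, the fingers measure 114 mm over their backs; the gripper's body (76 mm by 85 mm) begins 54 mm behind the grasp point. The pads swing forward as they close: fully open they stand 13 mm farther back than shut.
Start: joints at [-78.822, 40.479, -1.581, 85.061, 1.261, 54.483, -4.326], TCP at [134.881, 558.931, 245.268] pointing down, gripper open.
Joint ranges: [-155.06, 155.06], [-18.47, 123.98], [-90, 86.84], [0, 140.48], [-83.41, 263.41], [0, 116], [-161.91, 161.91]. Speed limits (degrees/s): [108.29, 108.29, 147.25, 147.25, 172.46, 172.46, 172.46].

### API

Orientations are given as a 3x3 rotation matrix whose columns are the frame's x, y, z axes.
In Python, from station import observe, grab_frame, camera_info, sign_off, tips_ahead gives the robot as it stands.
- The arm moves only by the tool arm_command, never from a script. Its argument "series" is one flat list of numbers, 4 for each row, row after row: the shift along the tool's x, y, z as a fraction of full scale, then the turn about the tool's z as a fraction of full scale. A call has 1 to 12 rows; each row is the pose to reach, as a shift and turn from the pose commanded when the call began, along the tool's axes at that moment; what a row does not reach only later rows make up. Full scale, the value 1, is 10 cm for a shift and 2 rad for a turn. A row lasts 1/12 s, in which the tool goes at most 41.7 mm and 7.16 degrees, less where a joint would pass 70% of its speed; a pose out of reach is approached as far as the arm can. A call with a number of a shift or a turn outside -1 to 1 is refused whole. A call with a gripper value outside its range is refused whole. "claw" is the opening, from 0 (shut) to 1 (fully open), set as the call begins (left out, the last holds). The fingers move at their own pace and stop on an object; "grip_force" is the grip in N (left out, the last holds). Time passes only in rows, so rows that repeat a pose let the fingers close. It gives the time, the measured TCP pose, the force, the opening and the grip force at its end, in the units of the state.
- observe(): the state, without advancing time (a new reading comes with each control period).
- grab_frame(name): name is "side" or "top" or "wrist"; returns the picture (400x640x3 uint8, blue, green, red); there is no depth.
- camera_info(name): a dict with "K" (3x3 intrinsics, pixels), "k1" (the pictures are not rectified: a ray, as slopes to the right and down, at radius r is drawn at 1 + k1 r^2 times it, then the intrinsics apply), "view" (4x4, takes a point from world to camera coordinates). Camera axes: x right, y up, looking along -z (the intrinsics and any distortion apply to the point x, -y, -z); pixel columns grow to the right and rows downward; lengths in mm; the calibration is good to about 2 mm. A picture is of the moment at which its call begins: read the wrist's pose just before it. camera_info takes no time and is no camera call; for the wrist camera it gives the pose at the moment of the call.
- sign_off(): hands the job in; it is judged then, once.
The state is a dict: "time_s": time; "qpos": joint angles; "joint_vel": joint speeds; "tau": joint torques, N m; "position": TCP position; "tcp_rot": TCP orientation; "wrist_force": force on the tool from outside, world axes, zero at the start; "torque": the same for the moment, N m; "gripper_width": opening from 0.0 (shut) to 1.0 (fully open); "grip_force": force on a finger pad.
Only numpy, scipy, OpenCV 4.12 (cv2) and the standard library are available. Lean on these libraries where they do the work, as an engineer would, in place of code of your own. Each camera call takes 0.05 s, during which the arm holds its last target. There are 200 camera calls.

## Working session

There is one attempt and no reset: what is moved stays moved. The work goes in short steps, Python scripts to look and compute and a tool call to move; the robot and the scene stay as the last step left them, time stands still between calls to the robot, and variables do not carry over. Pictures are saved under pics/ and viewed, at most 10 in all, crops included, and the job is handed in when it is done.

Besides the shell and the picture viewer there is one more tool, called after "Call:" by a JSON object that holds its "method" and its "body", one argument or row to a line. arm_command: Moves the arm, as the interface text tells. Shift numbers are shares of 10 cm and turn numbers shares of 2 rad, none past 1 either way. Its arguments: {"type":"object","properties":{"series":{"type":"array"},"claw":{"type":"number"},"grip_force":{"type":"number"}},"required":["series"]}

```bash
mkdir -p pics; cat > h.py <<'E'
import numpy as np, cv2
from station import *
def snap(n):
    i=camera_info(n); im=grab_frame(n); return im,i
def ray(i,u,v):
    K=np.array(i["K"]);V=np.array(i["view"]);k=i["k1"]
    d=np.array([(u-K[0,2])/K[0,0],(v-K[1,2])/K[1,1]]);s=d.copy()
    for _ in range(30): s=d/(1+k*(s@s))
    R=V[:3,:3];o=-R.T@V[:3,3];return o,R.T@np.array([s[0],-s[1],-1])
def onz(i,u,v,z):
    o,d=ray(i,u,v);return o+d*(z-o[2])/d[2]
def proj(i,p):
    K=np.array(i["K"]);V=np.array(i["view"]);c=V[:3,:3]@np.array(p,float)+V[:3,3]
    s=np.array([c[0],-c[1]])/-c[2];s=s*(1+i["k1"]*(s@s));return K[0,0]*s[0]+K[0,2],K[1,1]*s[1]+K[1,2]
E
python3 - <<'E'
from h import *
s=observe();print(s["time_s"],s["position"],s["tcp_rot"],s["gripper_width"],tips_ahead() if callable(tips_ahead) else tips_ahead)
a,_=snap("top");b,_=snap("side")
cv2.imwrite("pics/top0.png",a);cv2.imwrite("pics/side0.png",b)
for n in("top","side","wrist"):print(n,camera_info(n))
E
```

```text
0.0 [134.83419388 558.71578412 244.81420258] [[-9.72099610e-01  2.34568304e-01 -2.42218211e-04]
 [ 2.34568428e-01  9.72098997e-01 -1.09197425e-03]
 [-2.06824673e-05 -1.11832449e-03 -9.99999374e-01]] 1.0049722831509755 14.0
top {'K': array([[390.46334296,   0.        , 323.13665101],
       [  0.        , 390.46334296, 200.08282008],
       [  0.        ,   0.        ,   1.        ]]), 'k1': -0.01990438074272405, 'view': array([[-1.87798154e-02, -9.99673489e-01, -1.73272345e-02,
         2.15399503e+01],
       [ 9.95474625e-01, -2.03099826e-02,  9.28319791e-02,
        -5.85274227e+02],
       [-9.31535843e-02, -1.55054549e-02,  9.95531009e-01,
        -8.74274068e+02],
       [ 0.00000000e+00,  0.00000000e+00,  0.00000000e+00,
         1.00000000e+00]])}
side {'K': array([[485.82275926,   0.        , 322.03647237],
       [  0.        , 485.82275926, 196.54523498],
       [  0.        ,   0.        ,   1.        ]]), 'k1': 0.0418910915945979, 'view': array([[-8.77452828e-01, -4.79355213e-01, -1.71788840e-02,
         5.25845002e+02],
       [ 3.16976550e-01, -6.06356775e-01,  7.29285492e-01,
        -2.32532222e+02],
       [-3.60003335e-01,  6.34468314e-01,  6.83993828e-01,
        -8.73161427e+02],
       [ 0.00000000e+00,  0.00000000e+00,  0.00000000e+00,
         1.00000000e+00]])}
wrist {'K': array([[275.6940625 ,   0.        , 315.64918269],
       [  0.        , 275.6940625 , 197.63493528],
       [  0.        ,   0.        ,   1.        ]]), 'k1': 0.004357178801537209, 'view': array([[ 2.34601587e-01,  9.72091560e-01,  3.06044795e-04,
        -5.75280881e+02],
       [-9.28511733e-01,  2.24177352e-01, -2.95990670e-01,
         3.82207449e+01],
       [-2.87798641e-01,  6.91557147e-02,  9.55190782e-01,
        -3.79716912e+02],
       [ 0.00000000e+00,  0.00000000e+00,  0.00000000e+00,
         1.00000000e+00]])}
```

View pics/top0.png

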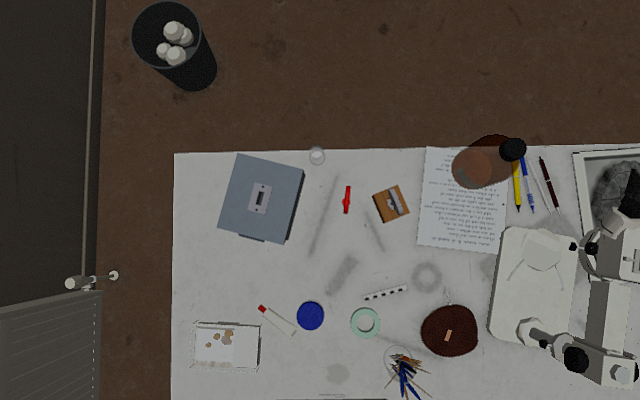

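View pics/side0.png

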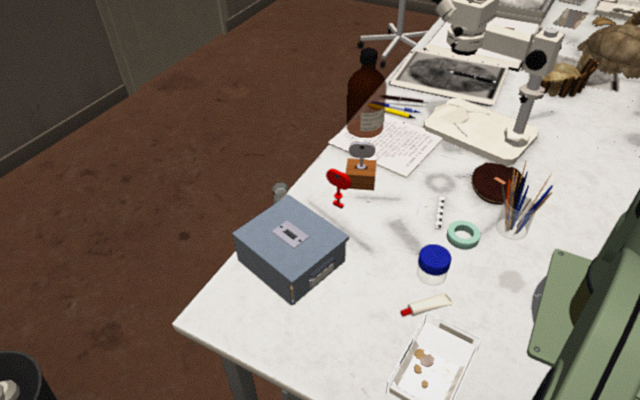

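Seen in the top view: the cabinet (262,198) with its keyhole plate (260,198), bottle (317,155), and the stand with the key (392,203). What could be taken for the key: the steel plate key in the wooden stand (top 392,203; side 362,155) and the red key-shaped thing (top 347,199; side 338,185). By the description I choose the steel one in the wooden stand, and check it in a close crop.

```bash
python3 - <<'E'
import cv2,numpy as np
t=cv2.imread("pics/top0.png");s=cv2.imread("pics/side0.png")
f=lambda im,u,v,w,h,k:cv2.resize(im[v:v+h,u:u+w],None,fx=k,fy=k,interpolation=cv2.INTER_CUBIC)
a=f(t,365,175,50,50,8);b=f(s,325,135,60,60,400/60)[:400,:400]
cv2.imwrite("pics/c1.png",np.hstack([a,b]))
cv2.imwrite("pics/c2.png",np.hstack([f(t,235,173,50,50,8),f(s,265,205,50,50,8)]))
E
```

```text
(no output)
```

View pics/c1.png

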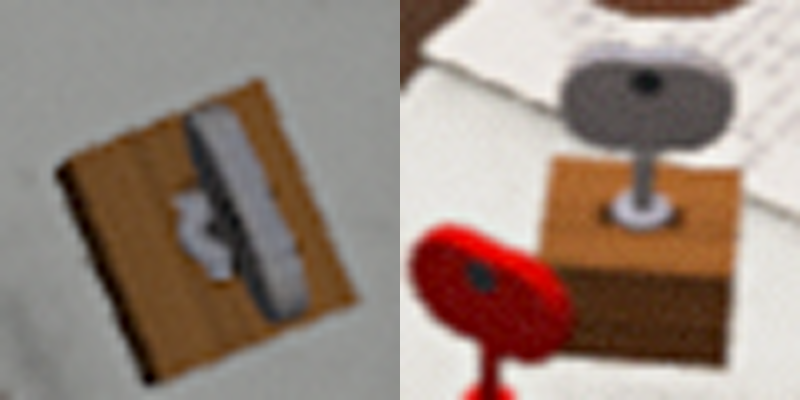

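View pics/c2.png

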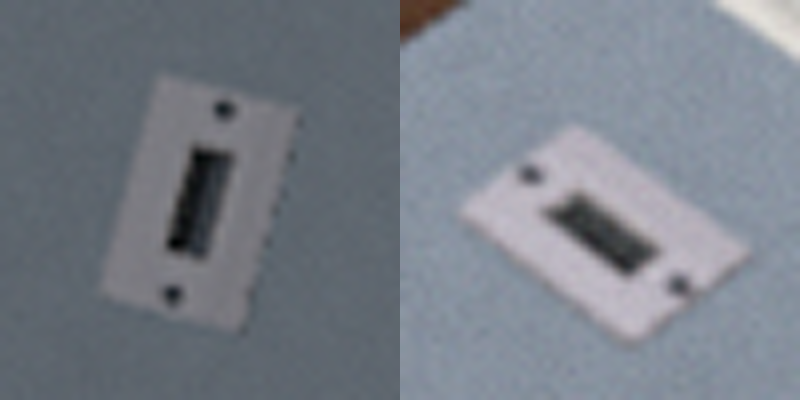

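The crop shows the steel key upright in the wooden stand (stand-top corners at crop 62,165 / 262,80 / 357,298 / 148,383) and the red one apart from it. The plate corners are at 162,75 / 302,107 / 243,332 / 100,293 (top) and 575,125 / 752,250 / 625,347 / 460,210 (side).

```bash
python3 - <<'E'
from h import *
T=camera_info("top");S=camera_info("side")
def q(i,cs,off,k,z):
    P=np.array([onz(i,off[0]+(a+.5)/k-.5,off[1]+(b+.5)/k-.5,z) for a,b in cs]);c=P.mean(0)
    e=[np.linalg.norm(P[j]-P[j-1]) for j in range(4)]
    d=[np.degrees(np.arctan2(*(P[j]-P[j-1])[1::-1])) for j in range(4)]
    print(c.round(1),np.round(e,1),np.round(d,1));return c
q(T,[(62,165),(262,80),(357,298),(148,383)],(365,175),8,44)
q(S,[(555-400,157),(742-400,170),(727-400,277),(540-400,262)],(325,135),400/60,44)
q(T,[(162,75),(302,107),(243,332),(100,293)],(235,173),8,87)
q(S,[(175,125),(352,250),(225,347),(60,210)],(265,205),8,87)
# slot ends
print("slot");q(T,[(193,148),(235,151),(207,258),(167,250)],(235,173),8,87)
q(S,[(578-400,192),(660-400,247),(628-400,277),(543-400,212)],(265,205),8,87)
print("handle");o=lambda a,b,z:onz(T,365+(a+.5)/8-.5,175+(b+.5)/8-.5,z).round(1)
print(o(218,105,112),o(290,318,112), o(243,212,116)); o2=lambda a,b,z:onz(S,325+(a+.5)/6.667-.5,135+(b+.5)/6.667-.5,z).round(1)
print("collar side", o2(242,208,48),"hole",o2(248,80,95))
for p in[(0,0)]:print(proj(T,(560,165,0)))
print("bottle",onz(T,317,157,35))
E
```

```text
[ 573.3 -142.2   44. ] [66.  61.9 67.1 63.8] [  19.7  -68.1 -158.6  110.9]
[ 574.3 -145.2   44. ] [58.5 67.1 59.2 64.8] [ -68.7 -159.   109.1   20.4]
[587.9 146.2  87. ] [61.4 39.3 62.9 40.3] [ -16.  -104.1  164.9   73.7]
[588.4 145.7  87. ] [38.4 61.4 41.7 60.8] [-104.5  165.2   74.6  -17.9]
slot
[587.8 146.5  87. ] [28.5 11.5 29.9 11.1] [-14.5 -95.3 165.1  77.6]
[588.4 145.8  87. ] [10.4 27.5 11.9 30.2] [-112.8  167.    81.2  -16.1]
handle
[ 600.8 -135.5  112. ] [ 544.7 -152.2  112. ] [ 572.2 -140.3  116. ]
collar side [ 573.7 -144.7   48. ] hole [ 578.6 -155.8   95. ]
(np.float64(258.47879142045616), np.float64(213.17192098693758))
bottle [685.30620774  22.27586613  35.        ]
```

Call:
{"method": "arm_command", "body": {
  "series": [-0.8,-0.475,0,0,-0.8,-0.475,0,0,-0.8,-0.475,0,0],
  "claw": 1
}}

```text
time_s: 0.35
position: [206.0, 489.9, 245.2]
tcp_rot: [[-0.971, 0.24, 0.002], [0.24, 0.971, -0.003], [-0.003, -0.002, -1.0]]
wrist_force: [2.2, -1.1, 0.3]
gripper_width: 1.002
grip_force: 0.0
```

Call:
{"method": "arm_command", "body": {
  "series": [-0.8,-0.475,0,0,-0.8,-0.475,0,0,-0.8,-0.475,0,0]
}}

```text
time_s: 0.6
position: [272.6, 424.6, 245.3]
tcp_rot: [[-0.971, 0.24, 0.002], [0.24, 0.971, -0.003], [-0.002, -0.002, -1.0]]
wrist_force: [1.2, -0.7, 0.1]
gripper_width: 0.999
grip_force: 0.0
```

Call:
{"method": "arm_command", "body": {
  "series": [-0.8,-0.475,0,0,-0.8,-0.475,0,0,-0.8,-0.475,0,0]
}}

```text
time_s: 0.85
position: [339.0, 359.4, 245.2]
tcp_rot: [[-0.971, 0.241, 0.002], [0.241, 0.971, -0.003], [-0.002, -0.002, -1.0]]
wrist_force: [1.0, -0.9, -0.1]
gripper_width: 0.999
grip_force: 0.0
```

Call:
{"method": "arm_command", "body": {
  "series": [-0.8,-0.475,0,0,-0.8,-0.475,0,0,-0.8,-0.475,0,0]
}}

```text
time_s: 1.1
position: [405.4, 294.3, 245.2]
tcp_rot: [[-0.971, 0.241, 0.002], [0.241, 0.971, -0.003], [-0.002, -0.002, -1.0]]
wrist_force: [1.7, 0.1, 0.3]
gripper_width: 0.999
grip_force: 0.0
```

Call:
{"method": "arm_command", "body": {
  "series": [-0.68,-0.975,0,0,-0.68,-0.975,0,0,-0.68,-0.975,0,0]
}}

```text
time_s: 1.35
position: [445.1, 186.0, 245.1]
tcp_rot: [[-0.972, 0.235, -0.0], [0.235, 0.972, -0.001], [0.0, -0.001, -1.0]]
wrist_force: [0.4, 0.6, -0.0]
gripper_width: 1.0
grip_force: 0.0
```

Call:
{"method": "arm_command", "body": {
  "series": [-0.68,-0.975,0,0,-0.68,-0.975,0,0,-0.68,-0.975,0,0]
}}

```text
time_s: 1.6
position: [488.4, 74.9, 245.3]
tcp_rot: [[-0.972, 0.236, -0.0], [0.236, 0.972, -0.001], [-0.0, -0.001, -1.0]]
wrist_force: [-0.2, 0.4, -0.3]
gripper_width: 1.001
grip_force: 0.0
```

Call:
{"method": "arm_command", "body": {
  "series": [-0.68,-0.975,0,0,-0.68,-0.975,0,0,-0.68,-0.975,0,0]
}}

```text
time_s: 1.85
position: [531.5, -35.9, 245.2]
tcp_rot: [[-0.972, 0.236, -0.0], [0.236, 0.972, -0.001], [0.0, -0.001, -1.0]]
wrist_force: [0.4, 0.3, -0.2]
gripper_width: 0.999
grip_force: 0.0
```

Call:
{"method": "arm_command", "body": {
  "series": [-0.66,-0.95,0,-0.06,-0.66,-0.95,0,-0.12,-0.66,-0.95,0,-0.18,-0.66,-0.95,0,-0.24,-0.66,-0.95,0,-0.297,-0.66,-0.95,0,-0.297,-0.66,-0.95,0,-0.297,-0.66,-0.95,0,-0.297]
}}

```text
time_s: 2.52
position: [572.9, -140.5, 245.3]
tcp_rot: [[-0.938, -0.346, -0.0], [-0.346, 0.938, -0.0], [0.0, -0.0, -1.0]]
wrist_force: [-0.3, -0.1, -0.2]
gripper_width: 1.002
grip_force: 0.0
```

```bash
python3 - <<'E'
from h import *
s=observe();i=camera_info("wrist");im=grab_frame("wrist")
R=s["tcp_rot"];print(s["position"],np.degrees(np.arctan2(R[1][1],R[0][1])))
for p in[(573.3,-143.7,116),(573.3,-143.7,44)]:print(proj(i,p))
cv2.imwrite("pics/w1.png",im)
E
```

```text
[ 572.89891431 -140.54025196  245.30713747] 110.2501094551476
(np.float64(311.80093403840067), np.float64(192.40307824576718))
(np.float64(312.50994038147616), np.float64(176.05432559743787))
```

View pics/w1.png

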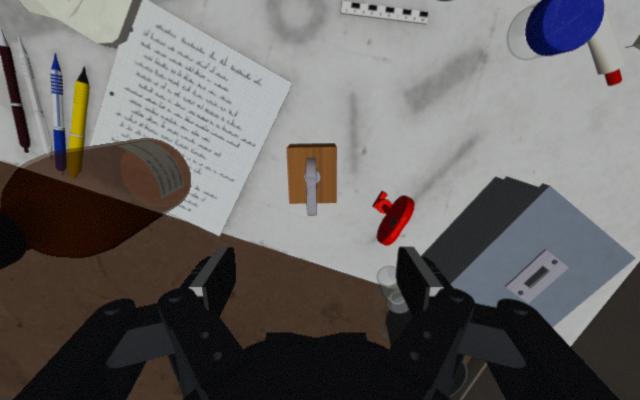

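The wrist view shows the key's handle edge-on at (312,187), vertical and centred between the fingers. The stand spans 288–336 by 144–204, the red key is clear at (393,218), and the plate is at (537,277).

```bash
python3 - <<'E'
from h import *
i=camera_info("wrist");im=cv2.imread("pics/w1.png");g=cv2.cvtColor(im,cv2.COLOR_BGR2GRAY)
for n,c,z in(("stand",[(288,144),(336,144),(336,203),(288,204)],44),("plate",[(543,249),(568,265),(534,303),(506,287)],87)):
    c=cv2.cornerSubPix(g,np.float32(c)[:,None],(3,3),(-1,-1),(3,50,.01))[:,0];print(c.round(1).tolist())
    P=np.array([onz(i,*p,z) for p in c]);print(n,P.mean(0).round(1),[round(float(np.linalg.norm(P[j]-P[j-1])),1) for j in range(4)],[round(float(np.degrees(np.arctan2(*(P[j]-P[j-1])[1::-1]))),1) for j in range(4)])
print(onz(i,311,158,110),onz(i,312,216,110))
f=lambda u,v,w,h,k:cv2.resize(im[v:v+h,u:u+w],None,fx=k,fy=k,interpolation=cv2.INTER_CUBIC)
cv2.imwrite("pics/c3.png",np.hstack([f(275,135,80,90,5),f(500,240,80,90,5)]))
E
```

```text
Traceback (most recent call last):
cv2.error: OpenCV(4.12.0) :-1: error: (-5:Bad argument) in function 'cornerSubPix'
> Overload resolution failed:
>  - Layout of the output array corners is incompatible with cv::Mat
>  - Expected Ptr<cv::UMat> for argument 'corners'
```

```bash
python3 - <<'E'
from h import *
i=camera_info("wrist");im=cv2.imread("pics/w1.png");g=cv2.cvtColor(im,cv2.COLOR_BGR2GRAY)
for n,c,z in(("stand",[(288,144),(336,144),(336,203),(288,204)],44),("plate",[(543,249),(568,265),(534,303),(506,287)],87)):
    c=cv2.cornerSubPix(g,np.array(c,np.float32).reshape(-1,1,2).copy(),(3,3),(-1,-1),(3,50,.01))[:,0];print(c.round(1).tolist())
    P=np.array([onz(i,*p,z) for p in c]);print(n,P.mean(0).round(1),[round(float(np.linalg.norm(P[j]-P[j-1])),1) for j in range(4)],[round(float(np.degrees(np.arctan2(*(P[j]-P[j-1])[1::-1]))),1) for j in range(4)])
print(onz(i,311,158,110),onz(i,312,216,110))
f=lambda u,v,w,h,k:cv2.resize(im[v:v+h,u:u+w],None,fx=k,fy=k,interpolation=cv2.INTER_CUBIC)
cv2.imwrite("pics/c3.png",np.hstack([f(275,135,80,90,5),f(500,240,80,90,5)]))
E
```

```text
[[287.1000061035156, 145.8000030517578], [334.3999938964844, 143.0], [335.79998779296875, 202.39999389648438], [288.8999938964844, 203.1999969482422]]
stand [ 572.  -145.4   44. ] [71.8, 56.1, 74.0, 59.3] [-159.6, 113.6, 22.9, -68.7]
[[545.7999877929688, 249.39999389648438], [568.2000122070312, 267.20001220703125], [534.0, 303.0], [505.29998779296875, 286.70001220703125]]
plate [586.6 149.1  87. ] [62.1, 39.7, 57.9, 46.4] [164.3, 74.3, -9.3, -100.0]
[ 542.92672875 -155.6792693   110.        ] [ 598.64430373 -134.29317178  110.        ]
```

View pics/c3.png

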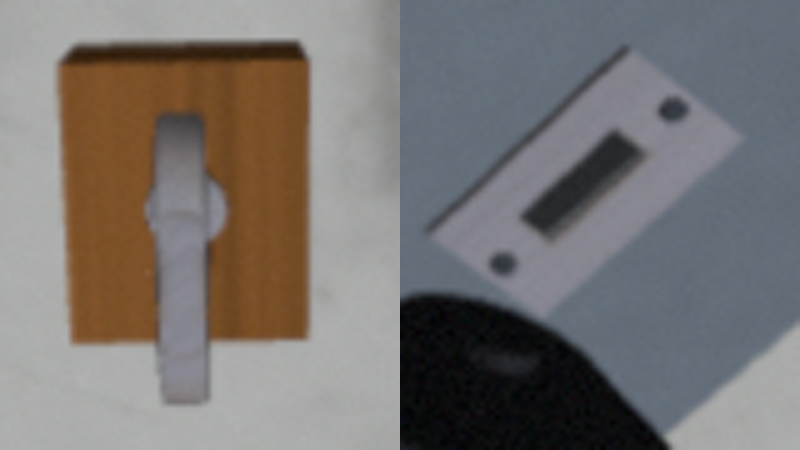

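Call:
{"method": "arm_command", "body": {
  "series": [0.015,-0.034,0.3,0,0.015,-0.034,0.6,0,0.015,-0.034,0.9,0,0.015,-0.034,0.9,0]
}}

```text
time_s: 2.9
position: [570.8, -144.0, 150.9]
tcp_rot: [[-0.937, -0.348, -0.007], [-0.348, 0.937, 0.001], [0.006, 0.003, -1.0]]
wrist_force: [-0.9, -0.4, -1.5]
gripper_width: 1.002
grip_force: 0.0
```

Call:
{"method": "arm_command", "body": {
  "series": [0,0,0.25,0,0,0,0.5,0,0,0,0.65,0,0,0,0.65,0,0,0,0.65,0]
}}

```text
time_s: 3.32
position: [573.2, -144.4, 91.6]
tcp_rot: [[-0.937, -0.349, 0.0], [-0.349, 0.937, -0.0], [-0.0, -0.001, -1.0]]
wrist_force: [0.2, -0.8, 1.5]
gripper_width: 1.001
grip_force: 0.0
```

Call:
{"method": "arm_command", "body": {
  "series": [0,0,0,0,0,0,0,0,0,0,0,0,0,0,0,0,0,0,0,0,0,0,0,0,0,0,0,0,0,0,0,0,0,0,0,0,0,0,0,0],
  "claw": 0,
  "grip_force": 60
}}

```text
time_s: 4.15
position: [572.8, -144.6, 90.5]
tcp_rot: [[-0.937, -0.35, 0.0], [-0.35, 0.937, -0.0], [-0.0, -0.0, -1.0]]
wrist_force: [-1.6, -0.1, 5.7]
gripper_width: 0.109
grip_force: 59.3
```

Call:
{"method": "arm_command", "body": {
  "series": [0,0,-0.3,0,0,0,-0.65,0,0,0,-1,0,0,0,-1,0,0,0,-1,0]
}}

```text
time_s: 4.57
position: [573.2, -144.8, 191.7]
tcp_rot: [[-0.937, -0.349, 0.002], [-0.349, 0.937, -0.001], [-0.002, -0.002, -1.0]]
wrist_force: [-0.1, -0.4, -2.4]
gripper_width: 0.107
grip_force: 58.8
```

Call:
{"method": "arm_command", "body": {
  "series": [-0.1,0.25,-0.1,0,-0.24,0.55,-0.1,0,-0.387,0.89,-0.1,0,-0.387,0.89,-0.1,0]
}}

```text
time_s: 4.9
position: [577.7, -39.9, 199.4]
tcp_rot: [[-0.934, -0.357, -0.001], [-0.357, 0.934, 0.004], [-0.0, 0.004, -1.0]]
wrist_force: [-0.1, 2.0, -1.3]
gripper_width: 0.107
grip_force: 58.9
```

Call:
{"method": "arm_command", "body": {
  "series": [-0.13,0.3,0,0,-0.26,0.6,0,0,-0.387,0.89,0,0,-0.387,0.89,0,0]
}}

```text
time_s: 5.23
position: [582.3, 56.1, 199.2]
tcp_rot: [[-0.934, -0.356, -0.002], [-0.356, 0.934, 0.003], [0.0, 0.004, -1.0]]
wrist_force: [-1.5, 1.7, -0.9]
gripper_width: 0.107
grip_force: 59.0
```

Call:
{"method": "arm_command", "body": {
  "series": [-0.13,0.3,0,0.06,-0.26,0.6,0,0.12,-0.387,0.89,0,0.18,-0.387,0.89,0,0.24,-0.387,0.89,0,0.3,-0.387,0.89,0,0.314,-0.387,0.89,0,0.314,-0.387,0.89,0,0.314]
}}

```text
time_s: 5.9
position: [588.0, 145.6, 199.7]
tcp_rot: [[-0.964, 0.264, -0.001], [0.264, 0.964, -0.001], [0.001, -0.001, -1.0]]
wrist_force: [-0.3, 0.5, -0.9]
gripper_width: 0.105
grip_force: 59.0
```

```bash
python3 - <<'E'
from h import *
s=observe();R=np.array(s["tcp_rot"]);print(s["position"],np.degrees(np.arctan2(R[1][1],R[0][1])),s["gripper_width"],s["grip_force"],s["qpos"])
ims=[]
f=lambda im,u,v,w,h,k:cv2.resize(im[v:v+h,u:u+w],None,fx=k,fy=k,interpolation=cv2.INTER_CUBIC)
for n in("side","top","wrist"):
    im=grab_frame(n);cv2.imwrite(f"pics/{n}2.png",im)
    i=camera_info(n);p=np.array(s["position"]);print(n,"plate",proj(i,(588,146,87)),"tip",proj(i,(p[0],p[1],p[2]-78)),"TCP",proj(i,p))
a=cv2.imread("pics/side2.png");b=cv2.imread("pics/wrist2.png");cv2.imwrite("pics/m2.png",np.hstack([f(a,230,120,130,150,400/130),f(b,220,100,200,230,2)[:460]]))if 0 else None
cv2.imwrite("pics/m2.png",np.hstack([cv2.resize(f(a,225,110,130,150,3),(400,460)),f(b,215,100,200,230,2)]))
E
```

```text
[587.99256541 145.64494873 199.72152521] 74.67604932394477 0.10455128898421939 58.99427207412373 [-14.401083    46.26407036  -5.36021876  81.54560541   4.90420912
  52.47883502  53.56790258]
side plate (np.float64(289.9484498117104), np.float64(233.6631981780517)) tip (np.float64(288.897898791817), np.float64(220.97013338102946)) TCP (np.float64(286.0734919542123), np.float64(190.19220940405592))
top plate (np.float64(259.8589168466606), np.float64(197.69147640680214)) tip (np.float64(257.04298803423865), np.float64(196.0369877392367)) TCP (np.float64(249.3271622345237), np.float64(191.75160696863742))
wrist plate (np.float64(315.3166661277209), np.float64(198.24489047776729)) tip (np.float64(314.8832116748536), np.float64(211.25719345427362)) TCP (np.float64(314.649677384408), np.float64(261.663128672174))
```

View pics/m2.png

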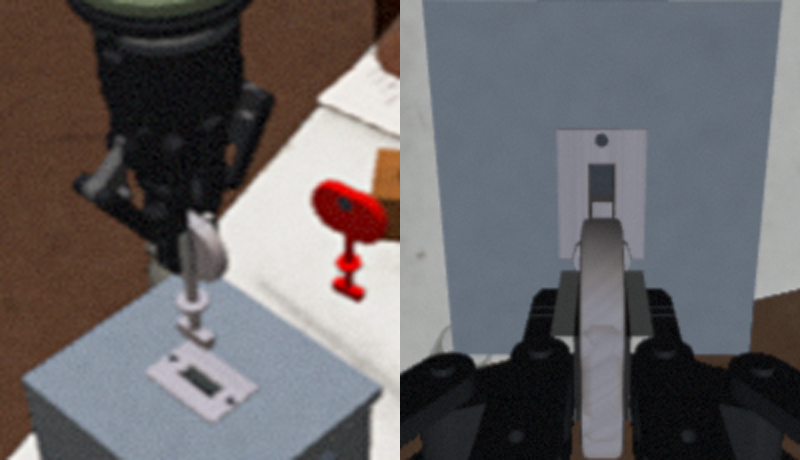

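The picture shows the key upright above the plate. In the wrist crop the bit (592–613), handle (582–622) and slot (589–615) line up across the thickness. Along the width, I compare the bit end (crop y 203) with the slot end (163) and plate edge (128).

```bash
python3 - <<'E'
from h import *
i=camera_info("wrist");S=camera_info("side")
s=observe();R=np.array(s["tcp_rot"]);p=np.array(s["position"])
w=lambda a,b,z:R.T@(onz(i,215+(a-400+.5)/2-.5,100+(b+.5)/2-.5,z)-p)
print("in tool frame rel TCP (x,y)")
for n,a,b,z in(("plate far edge",601,128,87),("slot far end",602,163,87),("slot L",589,190,87),("slot R",615,190,87),("plate L",557,190,87),("plate R",645,190,87),("bit end top",602.5,203,133),("bit L",592,210,133),("bit R",613,210,133),("collar L",573,252,155),("collar R",631,252,155)):print(n,w(a,b,z).round(1))
# side crop: scale 400/130 x, 460/150 y
q=lambda a,b,z:R.T@(onz(S,225+a*130/400-.5,110+b*150/460-.5,z)-p)
for n,a,b,z in(("plate c",203,382,87),("slot c",202,382,87),("collar c",190,301,155),("bit bottom c",196,338,123)):print("side",n,q(a,b,z).round(1))
im=cv2.imread("pics/side2.png");f=cv2.resize(im[195:255,260:320],None,fx=10,fy=10,interpolation=cv2.INTER_CUBIC);cv2.imwrite("pics/s3.png",f)
E
```

```text
in tool frame rel TCP (x,y)
plate far edge [ 32.2   0.2 113.1]
slot far end [ 16.3   0.6 113.1]
slot L [  3.6  -5.3 113.1]
slot R [  3.6   6.6 113.1]
plate L [  3.6 -20.  113.1]
plate R [  3.6  20.4 113.1]
bit end top [12.2  0.8 67.1]
bit L [ 9.4 -3.2 67.1]
bit R [ 9.4  4.7 67.1]
collar L [ 1.7 -9.4 45.1]
collar R [ 1.7 10.4 45.1]
side plate c [  1.7   0.3 113.1]
side slot c [  1.2   0.7 113.1]
side collar c [-3.1  0.6 45.1]
side bit bottom c [-2.2 -0.7 77.1]
```

View pics/s3.png

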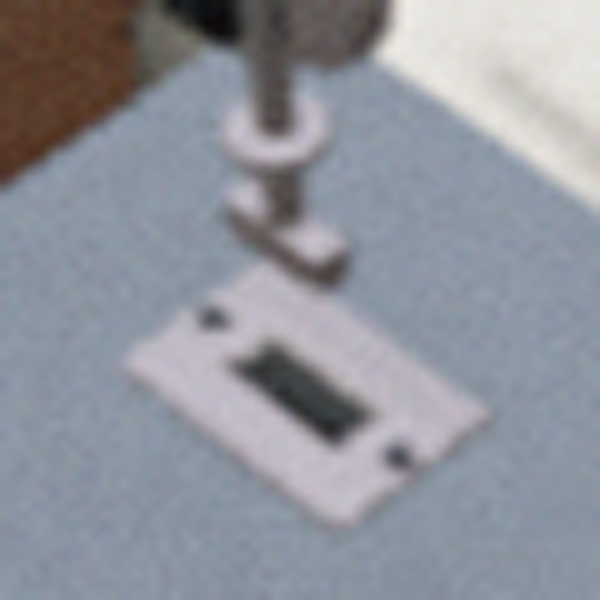

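```bash
python3 - <<'E'
from h import *
S=camera_info("side");s=observe();R=np.array(s["tcp_rot"]);p=np.array(s["position"])
q=lambda a,b,z:(R.T@(onz(S,260+(a+.5)/10-.5,195+(b+.5)/10-.5,z)-p)).round(1)
tip=p[2]-78.5;print(tip)
for n,a,b,z in(("plate",308,393,87),("slot",303,391,87),("collar",275,132,tip+36),("bit top",288,221,tip+12)):print(n,q(a,b,z))
for u in(-13,13):
  for v in(-4,4):
    for z in(12,0):
      x=p+R@np.array([u,v,0]);c=proj(S,(x[0],x[1],tip+z));print(u,v,z,(np.array(c)-[260,195])*10+4.5)
E
```

```text
121.63674112301248
plate [  1.1   0.  113.1]
slot [  0.    0.3 113.1]
collar [ 0.3  1.5 42.5]
bit top [ 0.2  0.3 66.5]
-13 -4 12 [256.57472189 174.48106325]
-13 -4 0 [260.95064889 219.43048829]
-13 4 12 [225.02362744 196.66889021]
-13 4 0 [229.7010466  241.62570595]
13 -4 12 [352.34597858 242.57318494]
13 -4 0 [355.91644266 287.57308772]
13 4 12 [320.77278889 265.41057734]
13 4 0 [324.64552057 310.41260789]
```

Call:
{"method": "arm_command", "body": {
  "series": [0.012,0.001,0.15,0,0.012,0.001,0.28,0,0.012,0.001,0.28,0,0.012,0.001,0.28,0]
}}

```text
time_s: 6.38
position: [586.9, 146.3, 172.2]
tcp_rot: [[-0.964, 0.267, -0.001], [0.267, 0.964, -0.0], [0.001, -0.0, -1.0]]
wrist_force: [-0.6, -0.5, -1.3]
gripper_width: 0.105
grip_force: 59.0
```

Call:
{"method": "arm_command", "body": {
  "series": [0,0,0.03,0,0,0,0.06,0,0,0,0.09,0,0,0,0.12,0,0,0,0.12,0]
}}

```text
time_s: 6.8
position: [586.8, 146.5, 159.8]
tcp_rot: [[-0.964, 0.267, -0.001], [0.267, 0.964, -0.0], [0.001, -0.0, -1.0]]
wrist_force: [-0.8, 0.2, -1.6]
gripper_width: 0.11
grip_force: 59.0
```

Call:
{"method": "arm_command", "body": {
  "series": [0,0,0.05,0,0,0,0.1,0,0,0,0.15,0,0,0,0.2,0,0,0,0.23,0,0,0,0.25,0,0,0,0.26,0,0,0,0.26,0]
}}

```text
time_s: 7.47
position: [587.0, 146.6, 134.2]
tcp_rot: [[-0.964, 0.268, -0.0], [0.268, 0.964, -0.0], [0.0, -0.0, -1.0]]
wrist_force: [0.3, 0.3, -1.3]
gripper_width: 0.112
grip_force: 59.0
```

Call:
{"method": "arm_command", "body": {
  "series": [0,0,0.01,0,0,0,0.015,0,0,0,0.015,0,0,0,0.015,0]
}}

```text
time_s: 7.8
position: [587.2, 146.6, 133.5]
tcp_rot: [[-0.964, 0.268, 0.001], [0.268, 0.964, 0.0], [-0.001, 0.0, -1.0]]
wrist_force: [-2.6, -0.9, 9.2]
gripper_width: 0.111
grip_force: 60.7
```

Call:
{"method": "arm_command", "body": {
  "series": [0,0,0,0.05,0,0,0,0.1,0,0,0,0.15,0,0,0,0.2,0,0,0,0.25,0,0,0,0.3,0,0,0,0.3]
}}

```text
time_s: 8.38
position: [587.2, 146.4, 133.5]
tcp_rot: [[-0.639, 0.769, 0.001], [0.769, 0.639, -0.0], [-0.001, 0.0, -1.0]]
wrist_force: [-1.1, -1.3, 9.4]
gripper_width: 0.112
grip_force: 60.7
```

Call:
{"method": "arm_command", "body": {
  "series": [0,0,0,0.05,0,0,0,0.1,0,0,0,0.15,0,0,0,0.2,0,0,0,0.25,0,0,0,0.3,0,0,0,0.3,0,0,0,0.3,0,0,0,0.3]
}}

```text
time_s: 9.13
position: [587.4, 146.5, 133.5]
tcp_rot: [[-0.1, 0.995, 0.001], [0.995, 0.1, -0.0], [-0.0, 0.001, -1.0]]
wrist_force: [-1.4, -1.3, 7.3]
gripper_width: 0.105
grip_force: 60.6
```

```bash
python3 - <<'E'
from h import *
s=observe();R=np.array(s["tcp_rot"]);print(s["position"],np.degrees(np.arctan2(R[1][1],R[0][1])),s["wrist_force"],s["torque"])
im=grab_frame("side");cv2.imwrite("pics/s4.png",cv2.resize(im[120:320,200:400],None,fx=3,fy=3))
E
```

```text
[587.40879754 146.47081557 133.52507284] 5.723722629507766 [-1.40126873 -1.34750647  7.29110818] [-0.38122215  0.26075412 -0.02901221]
```

View pics/s4.png

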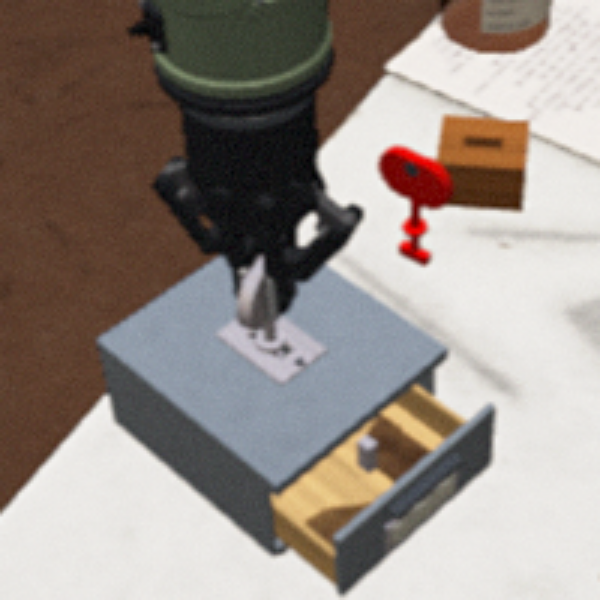

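The drawer is open, with its front at about (415,500) in the crop, and the key is upright in the plate. I'll release it and back off.

Call:
{"method": "arm_command", "body": {
  "series": [0,0,-0.007,0,0,0,-0.007,0,0,0,-0.007,0,0,0,-0.007,0,0,0,-0.007,0,0,0,-0.007,0,0,0,-0.007,0,0,0,-0.007,0,0,0,-0.007,0,0,0,-0.007,0],
  "claw": 1
}}

```text
time_s: 10.02
position: [587.0, 146.6, 133.5]
tcp_rot: [[-0.1, 0.995, -0.0], [0.995, 0.1, -0.0], [-0.0, -0.0, -1.0]]
wrist_force: [-0.9, -0.8, -0.7]
gripper_width: 0.999
grip_force: 0.0
```

Call:
{"method": "arm_command", "body": {
  "series": [0,0,-0.1,0,0,0,-0.3,0,0,0,-0.6,0,0,0,-0.9,0,0,0,-0.9,0,0,0,-0.9,0,0,0,-0.9,0]
}}

```text
time_s: 10.6
position: [586.8, 146.6, 223.6]
tcp_rot: [[-0.1, 0.995, -0.0], [0.995, 0.1, -0.0], [-0.0, -0.0, -1.0]]
wrist_force: [-0.0, 0.1, -0.5]
gripper_width: 0.999
grip_force: 0.0
```

```bash
python3 - <<'E'
from h import *
s=observe();print(s["time_s"],s["position"],s["wrist_force"],s["gripper_width"])
im=grab_frame("side");cv2.imwrite("pics/s5.png",cv2.resize(im[120:320,200:400],None,fx=3,fy=3))
E
```

```text
10.6 [586.78701581 146.60048809 223.55607073] [-0.01578645  0.12711399 -0.45284395] 0.9992175592583687
```

View pics/s5.png

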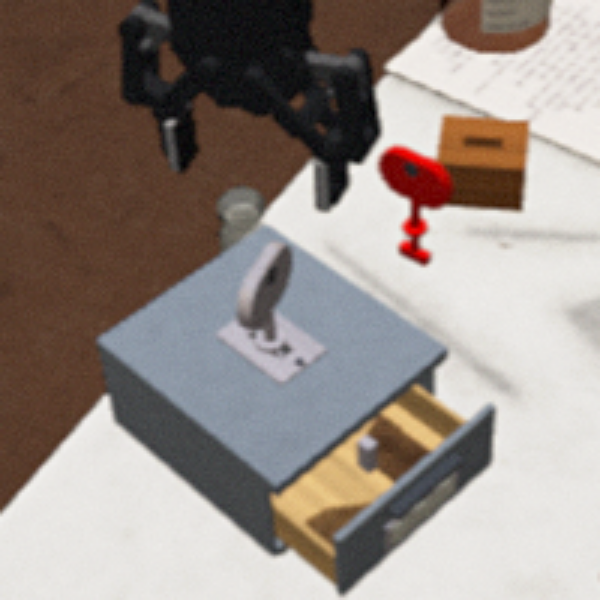

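The key stands home in the plate at (265,310), the drawer is open, the bottle stands at (240,215), and the gripper is clear of everything.

```bash
python3 -c "from station import *;print(sign_off())"
```

```text
the job is handed in; nothing more can be done
None
```

The key is fully home and turned in the lock, the drawer has sprung open, the key is released, the bottle still stands at the back, and the job was handed in at about 10.6 s; the hand-in gave no verdict.

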